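# Tip the short mould out of the packed rack and set it on the banding wheel

### The arm

A 6-joint arm with a two-finger parallel gripper is mounted at the origin on the work surface. World frame = base frame: x ahead of the robot, y to its left, z up, the work surface at z = 0. Lengths are in m, angles in rad, forces in N, time in s.
With the tool pointing down it reaches from about 0.3 to 0.875 m from the base axis. Payload 6.4 kg.
Tool frame: the origin (TCP) lies at the very end of the fingers, on their centre line; the grasp point (between the pads) lies 19 mm behind it; z points along the fingers, y is the line along which they close (so a half turn about z gives the same grasp; the last joint's range is limited). The gripper opens to 85 mm and grips with 20 to 120 N. Pads are 22 mm wide; open, the fingers measure 114 mm over their backs; the gripper's body (76 mm by 85 mm) begins 54 mm behind the grasp point. The pads swing forward as they close: fully open they stand 13 mm farther back than shut.
Start: joints at [0.918, 0.181, 1.607, -0, 1.354, -0.206], TCP at [0.248, 0.519, 0.231] pointing down, gripper open.
Joint ranges: [-2.99, 2.99], [-0.89, 2.07], [0.3, 2.58], [-1.14, 4.28], [0, 2.63], [-3.12, 3.12]. Speed limits (rad/s): [2.57, 2.57, 3.01, 3.14, 3.14, 3.14].

### API

Orientations are given as a unit quaternion [w, x, y, z].
In Python, from bench import * gives the robot as it stands. The module is installed in compiled form; this text tells all that it offers.
- The arm moves only by the tool arm_command, never from a script. Its arguments are lists of equal length, an entry for each row: "dp": the shift along the tool's x, y, z in units of 0.25 m (1.0 is 0.25 m), a list of three; "turn": the turn, a rotation vector about the tool's x, y, z in units of 30 degrees (1.0 is 30 degrees), a list of three; "jaw": the opening, from 0 (shut) to 1 (fully open). A call has 1 to 5 rows; each row is the pose to reach, as a shift and turn from the pose commanded when the call began, along the tool's axes at that moment; what a row does not reach only later rows make up. A row lasts 1/8 s, in which the tool goes at most 62.5 mm and 10.7 degrees, less where a joint would pass 70% of its speed; a pose out of reach is approached as far as the arm can. A call with a number of a shift or a turn outside -1 to 1 is refused whole. A call with a gripper value outside its range is refused whole. The fingers move at their own pace and stop on an object; the grip force is fixed at half the most. Time passes only in rows, so rows that repeat a pose let the fingers close. It gives the time, the measured TCP pose, the force, the opening and the grip force at its end, in the units of the state.
- get_obs(): the state, without advancing time (a new reading comes with each control period).
- camera(name): name is "scene" or "top" or "wrist"; returns the picture (480x640x3 uint8, blue, green, red); there is no depth.
- get_calibration(name): a dict with "camera_matrix" (3x3 intrinsics, pixels), "R" (3x3) and "t" (3): a world point X has camera coordinates R X + t; the wrist camera has in their place "mount" (4x4, takes a point from camera to tool coordinates, whose origin is the TCP and whose axes are the flange's). Camera axes: x right, y down, z forward; pixel columns grow to the right and rows downward; lengths in m; the calibration is good to about 2 mm. The wrist camera is an equidistant fisheye: a pixel r from the principal point sees the ray r / f radians off the axis. A picture is of the moment at which its call begins: read the wrist's pose just before it. get_calibration takes no time and is no camera call.
- hand_in(): hands the job in; it is judged then, once.
The state is a dict: "time_s": time; "q": joint angles; "dq": joint speeds; "joint_efforts": joint torques, N m; "eef_pos": TCP position; "eef_rot": TCP orientation; "wrist_force": force on the tool from outside, world axes, zero at the start; "torque": the same for the moment, N m; "opening": opening from 0.0 (shut) to 1.0 (fully open); "grasp_force": force on a finger pad.
Only numpy, scipy, OpenCV 4.12 (cv2) and the standard library are available. Lean on these libraries where they do the work, as an engineer would, in place of code of your own. Each camera call takes 0.05 s, during which the arm holds its last target. There are 200 camera calls.

### The job

One plaster mould in the packed rack is shorter than the slabs on both sides of it and has a head wider than its foot. Reach into the gap behind it, tip it forward without gripping it and let go so that it leans by itself over the round front rail; then take it by the sides of its head, lift it out and set it down gently, still held as it meets the wheel, upright and roughly in the middle of the banding wheel. Leave the slabs, the jar and the cup as they are and let go of the mould.

Things in the scene. Friction and masses are not known exactly. Their poses are not given: they have to be found in the camera images.
- mould: The mould: plaster, loose, 34 mm thick (y), T-shaped from the side: foot 52 mm (x) x 66 mm tall, on it, centred, a head 92 mm (x) x 44 mm tall. 0.2 to 0.4 kg. Stands in one of the three middle slots, 2.5 mm of play each side. Origin: centre of the foot's underside; z up through the head, -x its front. Upright, all but the front 20 mm of its head is shut in by the slabs; it is too long (x) to grip.
- mould_head (a point): Centre of the mould's head, 88 mm above the foot's underside; same axes. Pulled forward by the back of the head the mould slides up to the lip or tips at once, as friction has it (3 to 8 N, and its back drags up the fingers). Past about 23 degrees it falls forward by itself and rests on the rail at about 42 degrees, the head then in front of the slabs, its sides free.
- rack: Fixed plywood rack 243 mm wide. Origin: on the bench under the middle of the front lip's inner face; x runs back along the slots. Floor at z = 12 mm. Five slots at y = -94, -47, 0, 47, 94 mm, 39 mm wide; dividers 8 mm thick, x = 6 to 154, tops at z = 72. Lip x = -8 to 0, top at z = 20. Back board x = 156 to 166, top at z = 90. Foot and slab fronts start 1 to 5 mm behind the lip.
- rack_rail (a point): Middle of the round wooden rail along y across the rack's front, 16 mm diameter, at x = -35, z = 50 mm of the rack.
- mould_back (a point): Middle of the back face of the mould's head, 46 mm behind and 88 mm above the middle of the foot's underside; the head's back runs 22 mm up and down from here. Behind it is the free gap between the slabs: 47 mm wide above the dividers, about 60 mm long to the back ends of the slabs.
- slab_a: Neighbour: plain rectangular plaster mould 140 mm long (x) x 34 mm thick (y) x 128 mm tall, loose, 0.65 kg, standing in the rack. Origin: centre line of its underside, 26 mm behind its front face. Must stay put.
- slab_b: Neighbour: plain rectangular plaster mould 138 mm long (x) x 34 mm thick (y) x 122 mm tall, loose, 0.65 kg, standing in the rack. Origin: centre line of its underside, 26 mm behind its front face. Must stay put.
- slab_c: Neighbour: plain rectangular plaster mould 140 mm long (x) x 34 mm thick (y) x 125 mm tall, loose, 0.65 kg, standing in the rack. Origin: centre line of its underside, 26 mm behind its front face. Must stay put.
- slab_d: Neighbour: plain rectangular plaster mould 136 mm long (x) x 34 mm thick (y) x 128 mm tall, loose, 0.65 kg, standing in the rack. Origin: centre line of its underside, 26 mm behind its front face. Must stay put.
- wheel: Disc of the banding wheel (a potter's hand turntable on a fixed stand): grey metal, 190 mm diameter, turns freely with slight friction. Origin: centre of its flat top face, 60 mm above the bench; z up.
- jar: Bystander: closed white jar, 70 mm diameter, 110 mm tall, loose. Origin: centre of its underside.
- cup: Bystander: terracotta cup, 70 mm diameter, 75 mm tall, loose. Origin: centre of its underside.
There are look-alikes about, which are no part of the job. What is shaped like the slab_d but purple is not meant.

How it is judged:
On the way, in this order (a step that is already met when the one before it is completed fails the run):
1. the mould leans forward in the rack, at rest on the rail, with the robot not touching it (angle between mould's own z axis and vertical above 0.42 rad and z of mould in the frame of rack below 0.04 m and x of mould in the frame of rack above -0.02 m and contact force between mould and rack above 0.5 N and contact force between the fingers and mould below 0.1 N and linear speed of mould below 0.03 m/s), for 0.2 s.
2. the mould is lifted clear of the rack (contact force between the fingers and mould above 1 N and contact force between mould and rack below 0.05 N and height (world z) of mould above 0.07 m), for 0.1 s.
3. the mould is set on the wheel while still held, upright (contact force between the fingers and mould above 1 N and contact force between mould and wheel above 0.3 N and angle between mould's own z axis and vertical below 0.15 rad), for 0.05 s.
At the end, for the whole second after the job is handed in: The mould stands upright (within 3.4 degrees) and at rest on the wheel's top, the middle of its foot within 35 mm of the wheel's centre, released; the four slabs, the jar and the cup stand upright within 20 mm of where they were (horizontal distance between mould and wheel below 0.035 m and z of mould in the frame of wheel between -0.005 and 0.005 m and angle between mould's own z axis and vertical below 0.06 rad and linear speed of mould below 0.02 m/s and contact force between the fingers and mould below 0.05 N and angle between each of slab_a, slab_b, slab_c, slab_d, jar, cup's own z axis and vertical below 0.1 rad and distance of each of slab_a, slab_b, slab_c, slab_d, jar, cup from where it was at the start of the episode below 0.02 m); the robot touches nothing.
It fails at once if a slab is knocked over or moved more than 30 mm (distance of any of slab_a, slab_b, slab_c, slab_d from where it was at the start of the episode above 0.03 m or angle between any of slab_a, slab_b, slab_c, slab_d's own z axis and vertical above 0.3 rad).
It fails at once if the jar or the cup is knocked over or moved more than 30 mm (distance of any of jar, cup from where it was at the start of the episode above 0.03 m or angle between any of jar, cup's own z axis and vertical above 0.3 rad).
It fails at once if the mould is gripped, or pulled with more than 35 N, while it still stands in the rack (contact force between the fingers and mould above 35 N and angle between mould's own z axis and vertical below 0.3 rad and height (world z) of mould below 0.04 m).
It fails at once if the mould is knocked against the wheel with more than 80 N (contact force between mould and wheel above 80 N).
It also fails if it takes over 61 s, if anything falls off the work surface, if the arm or the gripper's body presses on something with over 40 N, if the wrist force passes 120 N, or if a joint passes its speed limit or range.

## Working session

There is one attempt and no reset: what is moved stays moved. The work goes in short steps, Python scripts to look and compute and a tool call to move; the robot and the scene stay as the last step left them, time stands still between calls to the robot, and variables do not carry over. Pictures are saved under pics/ and viewed, at most 10 in all, crops included, and the job is handed in when it is done.

Besides the shell and the picture viewer there is one more tool, called as name(argument=value, ...), one argument or row to a line, values as JSON. arm_command: Moves the arm, as the interface text tells. Its arguments: {"type":"object","properties":{"dp":{"type":"array"},"turn":{"type":"array"},"jaw":{"type":"array"}},"required":["dp","turn","jaw"]}

```bash
mkdir -p pics; python3 - <<'E'
from bench import *
import cv2, numpy as np
print(get_obs())
for n in ("scene","top"):
    cv2.imwrite(f"pics/{n}0.png",camera(n)); print(n,get_calibration(n))
print(get_calibration("wrist"))
E
```

```text
{'time_s': 0.0, 'q': array([ 9.17698310e-01,  1.81557078e-01,  1.60803681e+00, -5.28257320e-06,
        1.35379776e+00, -2.06329373e-01]), 'dq': array([ 1.15651871e-03,  2.99287907e-05,  4.90429262e-04, -3.39596234e-04,
       -8.90327811e-05, -5.77417177e-04]), 'joint_efforts': array([-1.19493334e-04, -4.44890249e+01, -3.51328683e+01, -1.87828614e-04,
        9.45926149e-03,  4.18329137e-05]), 'eef_pos': array([0.24807914, 0.51810119, 0.23036122]), 'eef_rot': array([-3.72395235e-04,  2.21530472e-01,  9.75153035e-01, -8.18792952e-04]), 'wrist_force': array([ 0.41983579, -0.05185865, -0.04323806]), 'torque': array([-0.024051  ,  0.03448373, -0.06129244]), 'grasp_force': 0.0, 'opening': 1.0003636521037456}
scene {'camera_matrix': array([[462.06490388,   0.        , 328.15882466],
       [  0.        , 462.06490388, 236.37180582],
       [  0.        ,   0.        ,   1.        ]]), 'R': array([[ 0.47058572,  0.88225963, -0.01292418],
       [ 0.76486284, -0.41518318, -0.49255229],
       [-0.43992491,  0.22190285, -0.87018688]]), 't': array([-0.3194068 , -0.35217199,  1.37142229])}
top
[... 198 characters left out ...]
, -0.99984683,  0.00848076],
       [-0.99398065, -0.0161393 , -0.10836048],
       [ 0.10848075, -0.00677071, -0.99407549]]), 't': array([0.07922514, 0.58021033, 1.18001648])}
{'camera_matrix': array([[371.64829954,   0.        , 315.3649513 ],
       [  0.        , 371.64829954, 233.49951506],
       [  0.        ,   0.        ,   1.        ]]), 'mount': array([[ 2.89503698e-04, -9.59671139e-01, -2.81124921e-01,
         7.10855398e-02],
       [ 9.99999935e-01,  2.17399396e-04,  2.87671944e-04,
         1.15501414e-03],
       [-2.14954073e-04, -2.81124986e-01,  9.59671139e-01,
        -1.43611495e-01],
       [ 0.00000000e+00,  0.00000000e+00,  0.00000000e+00,
         1.00000000e+00]])}
```

View pics/scene0.png

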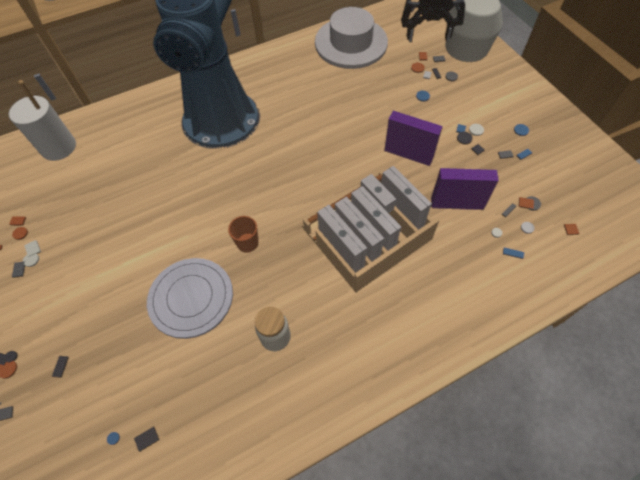

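View pics/top0.png

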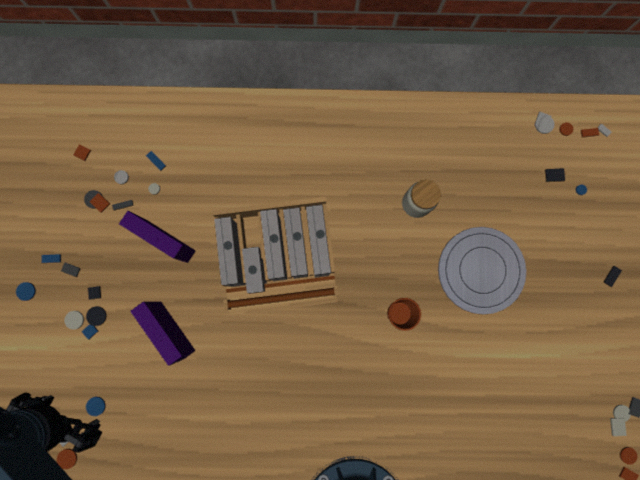

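Top view: the candidates for the mould are the short grey top at (254,270), which sits between taller slabs at (228,250) and (273,245), the other slabs at (295,242) and (319,240), and the purple boxes at (157,237) and (163,332), which are ruled out by colour. I choose (254,270). The rack opens toward the robot, with its rail at about (282,298). The wheel is at (482,270), the cup at (403,313) and the jar at (420,198).

```bash
cat > h.py <<'E'
import cv2, numpy as np
from bench import *
def ray(n,px,z,c=None):
    c=get_calibration(n); R,t=c["R"],c["t"]; C=-R.T@t
    d=R.T@np.linalg.solve(c["camera_matrix"],np.r_[px,1.]); return C+d*(z-C[2])/d[2]
def proj(n,X):
    c=get_calibration(n); p=c["camera_matrix"]@(c["R"]@np.asarray(X,float)+c["t"]); return p[:2]/p[2]
E
python3 - <<'E'
from h import *
im=cv2.imread("pics/top0.png"); h=cv2.cvtColor(im,cv2.COLOR_BGR2HSV)
m=((h[...,1]<45)&(h[...,2]>115)).astype(np.uint8)*255
roi=np.zeros_like(m); roi[195:320,205:340]=m[195:320,205:340]
for c in cv2.findContours(roi,cv2.RETR_EXTERNAL,cv2.CHAIN_APPROX_NONE)[0]:
    if cv2.contourArea(c)>150:
        (x,y),(w,hh),a=r=cv2.minAreaRect(c); b=cv2.boxPoints(r)
        P=np.array([ray("top",p,.122 if x>240 and x<262 else .139)[:2] for p in b])
        print(np.round([x,y],1),P.round(3).tolist(),np.linalg.norm(P[1]-P[0]).round(3),np.linalg.norm(P[2]-P[1]).round(3),P.mean(0).round(4))
w=np.zeros_like(m); w[220:320,430:535]=((h[...,1]<45)&(h[...,2]>100))[220:320,430:535]*255
c=max(cv2.findContours(w,cv2.RETR_EXTERNAL,cv2.CHAIN_APPROX_NONE)[0],key=cv2.contourArea)
e=cv2.fitEllipse(c);print("wheel",e,ray("top",e[0],.06), ray("top",(e[0][0]+e[1][0]/2,e[0][1]),.06))
cr=im[190:320,200:345]; cv2.imwrite("pics/c1.png",cv2.resize(cr,None,fx=4.4,fy=4.4,interpolation=cv2.INTER_CUBIC))
s=cv2.imread("pics/scene0.png")[155:295,295:445];cv2.imwrite("pics/c2.png",cv2.resize(s,None,fx=4.2,fy=4.2,interpolation=cv2.INTER_CUBIC))
E
```

```text
[230.2 265.8] [[0.551, 0.279], [0.553, 0.261], [0.487, 0.251], [0.485, 0.269]] 0.017 0.067 [0.5187 0.2649]
[252.  269.8] [[0.555, 0.244], [0.559, 0.214], [0.47, 0.202], [0.466, 0.232]] 0.031 0.09 [0.5123 0.2228]
[276.8 258.7] [[0.568, 0.184], [0.571, 0.168], [0.501, 0.159], [0.499, 0.175]] 0.016 0.071 [0.5345 0.1715]
[300.1 256.8] [[0.571, 0.137], [0.573, 0.121], [0.507, 0.112], [0.505, 0.128]] 0.016 0.067 [0.5391 0.1246]
[323.3 254.7] [[0.578, 0.091], [0.58, 0.075], [0.511, 0.065], [0.508, 0.081]] 0.016 0.07 [0.5442 0.0779]
[220.1 251. ] [[0.613, 0.3], [0.614, 0.29], [0.484, 0.272], [0.483, 0.283]] 0.01 0.131 [0.5486 0.2862]
[266.4 244. ] [[0.631, 0.208], [0.632, 0.198], [0.498, 0.179], [0.497, 0.189]] 0.01 0.136 [0.5643 0.1932]
[289.5 241.9] [[0.634, 0.161], [0.635, 0.151], [0.504, 0.132], [0.503, 0.142]] 0.011 0.132 [0.5692 0.1467]
[272.6 222.7] [[0.633, 0.194], [0.635, 0.178], [0.583, 0.169], [0.58, 0.186]] 0.017 0.053 [0.6076 0.1817]
[312.5 239.9] [[0.64, 0.116], [0.642, 0.104], [0.508, 0.084], [0.506, 0.096]] 0.012 0.136 [0.5742 0.1001]
wheel ((482.0618896484375, 270.240478515625), (84.93901062011719, 87.23863983154297), 134.86795043945312) [ 0.52273007 -0.26739127  0.06      ] [ 0.52418743 -0.3595489   0.06      ]
```

View pics/c1.png

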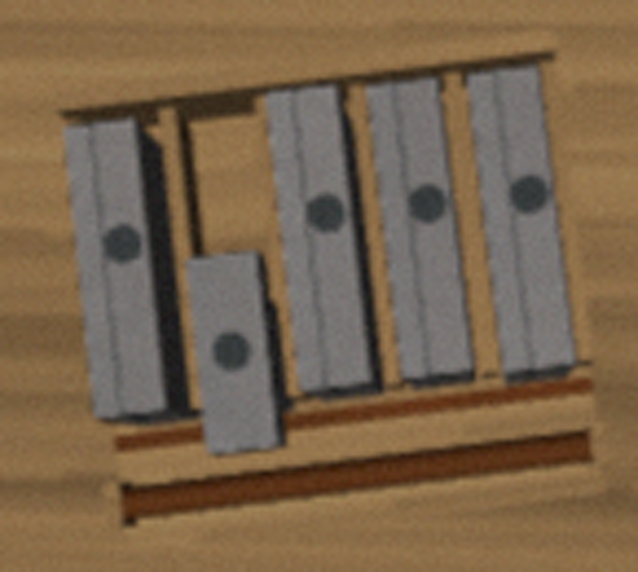

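View pics/c2.png

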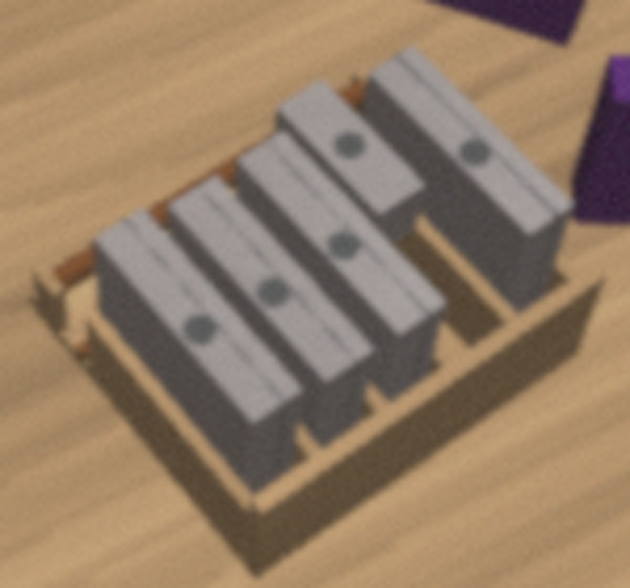

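The crops confirm the choice: the short mould (mark at crop 231,351, full px 252.5,269.8) stands in the second slot from the left, between two taller slabs. Its head reaches forward of them, and the gap behind it is empty. Next I cross-check the position with the scene view and plan the first move.

```bash
cat >> h.py <<'E'
from scipy.spatial.transform import Rotation as Ro
YAW=np.deg2rad(7.7); rx=np.array([np.cos(YAW),np.sin(YAW),0]); ry=np.array([-rx[1],rx[0],0])
def Tool(o=None):
    o=o or get_obs(); q=o["eef_rot"]; return np.array(o["eef_pos"]),Ro.from_quat(np.r_[q[1:],q[0]])
def target_R(tilt=0):  # tool x=-rx, y=ry, z down; tilt leans the tool z towards +rx
    return Ro.from_matrix(np.c_[-rx,ry,[0,0,-1]])*Ro.from_rotvec([0,-tilt,0])
def move(p,R):
    p0,R0=Tool(); print("dp",(R0.inv().apply(p-p0)/.25).round(3),"turn",(np.rad2deg((R0.inv()*R).as_rotvec())/30).round(3))
E
python3 - <<'E'
from h import *
for n,px in(("top",(252.5,269.8)),("top",(253.3,270)),("scene",(378.3,189.8))): print(n,ray(n,px,.122).round(4))
g=lambda x,y:(200+x/4.4,190+y/4.4)
# slab marks, rail ends
print([ray("top",g(*p),.139)[:2].round(3).tolist() for p in((120,243),(325,213),(427,203),(529,193))])
r=[ray("top",g(*p),.055)[:2] for p in((125,503),(590,447))]; d=r[0]-r[1];print("rail",r,np.linalg.norm(d),"yaw",np.rad2deg(np.arctan2(-d[0],d[1])))
bk=[ray("top",g(*p),.09)[:2] for p in((62,114),(552,55))]; d=bk[0]-bk[1];print("back",bk,np.linalg.norm(d),np.rad2deg(np.arctan2(-d[0],d[1])))
print("cross: rail mid to back mid along rx",(np.mean(bk,0)-np.mean(r,0))@rx[:2], "M-rail",(ray("top",(253,270),.122)[:2]-np.mean(r,0))@np.c_[rx,ry][:2])
M=ray("top",(253,270),.122); M[2]=0
T=M+.076*rx+[0,0,.20]; print(M,T); move(T,target_R())
print("cup/jar",ray("top",(400,313),.075),ray("top",(426,193),.11))
E
```

```text
top [0.5122 0.2217 0.122 ]
top [0.5118 0.2201 0.122 ]
scene [0.5163 0.2222 0.122 ]
[[0.56, 0.272], [0.575, 0.178], [0.581, 0.132], [0.586, 0.085]]
rail [array([0.44109834, 0.27885219]), array([0.47186648, 0.05200529])] 0.22892398804527597 yaw 7.7241162201268985
back [array([0.62719619, 0.30995419]), array([0.66004244, 0.07402664])] 0.23820303062363984 7.925874138163802
cross: rail mid to back mid along rx 0.18900842654928654 M-rail [0.06225792 0.04732632]
[0.5118379  0.22067002 0.        ] [0.58715262 0.23085297 0.2       ]
dp [-1.72  -0.45   0.122] turn [-3.00e-03 -1.00e-03 -1.11e+00]
cup/jar [ 0.4285066  -0.08719472  0.075     ] [ 0.68014582 -0.1366183   0.11      ]
```

arm_command(
  dp=[
    [-0.2,-0.05,0],
    [-0.4,-0.1,0],
    [-0.6,-0.15,0],
    [-0.8,-0.2,0],
    [-1.0,-0.26,0],
  ],
  turn=[
    [0,0,-0.3],
    [0,0,-0.6],
    [0,0,-0.8],
    [0,0,-1],
    [0,0,-1],
  ],
  jaw=[0,0,0,0,0],
)

```text
time_s: 0.72
eef_pos: [0.4467, 0.3507, 0.2309]
eef_rot: [-0.0, -0.039, 0.999, -0.0]
wrist_force: [-0.3, 0.3, -0.7]
opening: -0.003
grasp_force: 0.0
```

```bash
python3 - <<'E'
from h import *
M=np.array([.512,.2207,0])
move(M+.076*rx+[0,0,.20],target_R()); print(Tool()[0],get_obs()["wrist_force"])
E
```

```text
dp [-0.523 -0.522  0.124] turn [-0.    -0.001 -0.108]
[0.4467323  0.3506728  0.23093737] [-0.2844615   0.30769703 -0.72740778]
```

arm_command(
  dp=[
    [-0.13,-0.13,0],
    [-0.26,-0.26,0],
    [-0.39,-0.39,0.06],
    [-0.523,-0.522,0.12],
    [-0.523,-0.522,0.124],
  ],
  turn=[
    [0,0,-0.05],
    [0,0,-0.108],
    [0,0,-0.108],
    [0,0,-0.108],
    [0,0,-0.108],
  ],
  jaw=[0,0,0,0,0],
)

```text
time_s: 1.35
eef_pos: [0.5872, 0.229, 0.1979]
eef_rot: [-0.002, -0.065, 0.998, -0.0]
wrist_force: [-0.2, 0.1, 0.2]
opening: 0.001
grasp_force: 0.0
```

```bash
python3 - <<'E'
from h import *
M=np.array([.512,.2207,0])
move(M+.076*rx+[0,0,.092],target_R()); print(Tool()[0])
cv2.imwrite("pics/t2.png",cv2.resize(camera("top")[170:320,180:350],None,fx=3,fy=3));
E
```

```text
dp [-0.003  0.008  0.424] turn [-0.001 -0.006 -0.01 ]
[0.58717616 0.22895014 0.19791938]
```

View pics/t2.png

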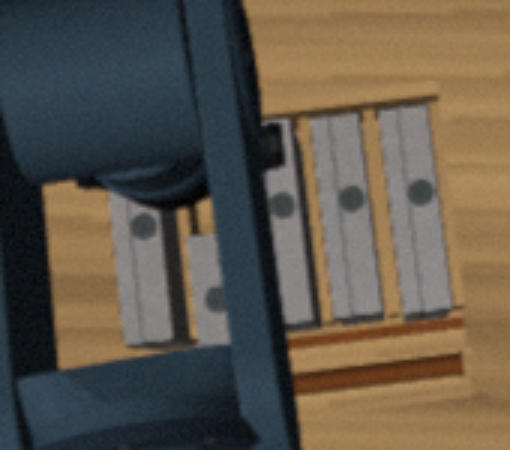

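The arm hides the gap in this view; the mould is still upright at about (215,300). I descend in small steps.

arm_command(
  dp=[
    [0,0.008,0.08],
    [0,0.008,0.16],
    [0,0.008,0.24],
    [0,0.008,0.3],
    [0,0.008,0.3],
  ],
  turn=[
    [0,0,0],
    [0,0,0],
    [0,0,0],
    [0,0,0],
    [0,0,0],
  ],
  jaw=[0,0,0,0,0],
)

```text
time_s: 2.02
eef_pos: [0.5846, 0.2338, 0.1233]
eef_rot: [-0.002, -0.067, 0.998, -0.0]
wrist_force: [0.1, 0.2, -0.0]
opening: 0.004
grasp_force: 0.0
```

arm_command(
  dp=[
    [0,0,0.04],
    [0,0,0.08],
    [0,0,0.12],
    [0,0,0.12],
  ],
  turn=[
    [0,0,0],
    [0,0,0],
    [0,0,0],
    [0,0,0],
  ],
  jaw=[0,0,0,0],
)

```text
time_s: 2.52
eef_pos: [0.586, 0.2336, 0.0949]
eef_rot: [0.0, -0.067, 0.998, -0.0]
wrist_force: [0.0, -0.6, 1.5]
opening: -0.002
grasp_force: 0.0
```

```bash
python3 - <<'E'
from h import *
M=np.array([.512,.2207,0])
p,R=Tool();print("rel M in rack axes",(p-M)@np.c_[rx,ry],p,get_obs()["wrist_force"])
# wrist view
cv2.imwrite("pics/w1.png",camera("wrist"))
E
```

```text
rel M in rack axes [0.07511251 0.00290962] [0.58604539 0.23364742 0.09490643] [ 0.03850662 -0.64257262  1.4695797 ]
```

View pics/w1.png

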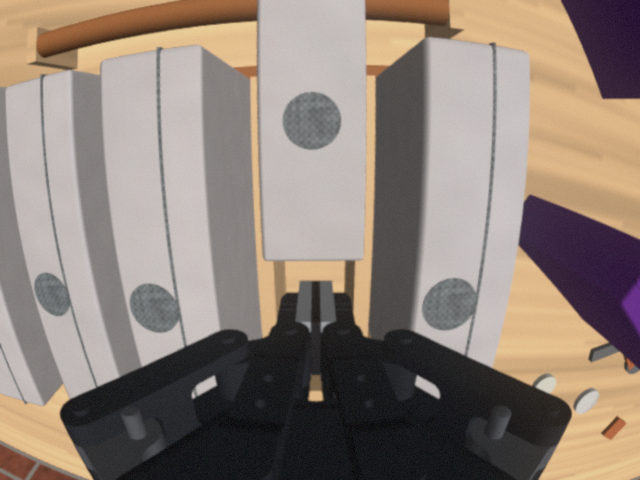

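The wrist view shows the shut fingers centred at about (317,310) in the gap. The back edge of the mould's head is at row 260 and the slabs are clear on both sides. Now I pull along tool +x.

arm_command(
  dp=[
    [0.024,0,0.01],
    [0.048,0,0.01],
    [0.07,0,0.01],
    [0.09,0,0.01],
    [0.11,0,0.01],
  ],
  turn=[
    [0,0,0],
    [0,0,0],
    [0,0,0],
    [0,0,0],
    [0,0,0],
  ],
  jaw=[0,0,0,0,0],
)

```text
time_s: 3.2
eef_pos: [0.5589, 0.2302, 0.0933]
eef_rot: [0.001, -0.067, 0.998, 0.0]
wrist_force: [3.2, -1.4, 1.9]
opening: -0.001
grasp_force: 1.1
```

arm_command(
  dp=[
    [0.016,0,0],
    [0.032,0,0],
    [0.048,0,0],
    [0.064,0,0],
  ],
  turn=[
    [0,0,0],
    [0,0,0],
    [0,0,0],
    [0,0,0],
  ],
  jaw=[0,0,0,0],
)

```text
time_s: 3.7
eef_pos: [0.5419, 0.2279, 0.0924]
eef_rot: [-0.001, -0.067, 0.998, -0.0]
wrist_force: [0.6, -0.9, 0.2]
opening: 0.004
grasp_force: 0.1
```

```bash
python3 - <<'E'
from h import *
M=np.array([.512,.2207,0])
p,R=Tool();print("rel M in rack axes",(p-M)@np.c_[rx,ry],p,get_obs()["wrist_force"])
cv2.imwrite("pics/w2.png",camera("wrist"))
E
```

```text
rel M in rack axes [0.03057446 0.00312673] [0.54187984 0.22789509 0.09241356] [ 0.61182397 -0.94433312  0.18985142]
```

View pics/w2.png

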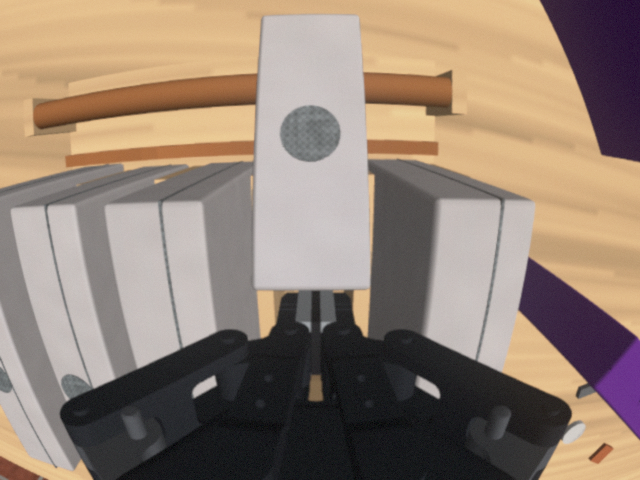

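The mould is tipping: its top face now looks longer (rows 15–290) and the slabs have not moved. I continue slowly.

arm_command(
  dp=[
    [0.012,0,0],
    [0.024,0,0],
    [0.036,0,0],
    [0.048,0,0],
    [0.06,0,0],
  ],
  turn=[
    [0,0,0],
    [0,0,0],
    [0,0,0],
    [0,0,0],
    [0,0,0],
  ],
  jaw=[0,0,0,0,0],
)

```text
time_s: 4.38
eef_pos: [0.5277, 0.226, 0.0928]
eef_rot: [-0.0, -0.067, 0.998, 0.0]
wrist_force: [-0.2, -1.6, 0.5]
opening: -0.003
grasp_force: 0.0
```

```bash
python3 - <<'E'
from h import *
M=np.array([.512,.2207,0])
p,R=Tool();print("rel M in rack axes",(p-M)@np.c_[rx,ry],p,get_obs()["wrist_force"])
cv2.imwrite("pics/w3.png",camera("wrist"))
E
```

```text
rel M in rack axes [0.01630312 0.00317735] [0.52773039 0.2260331  0.09277444] [-0.18879528 -1.64746237  0.51716845]
```

View pics/w3.png

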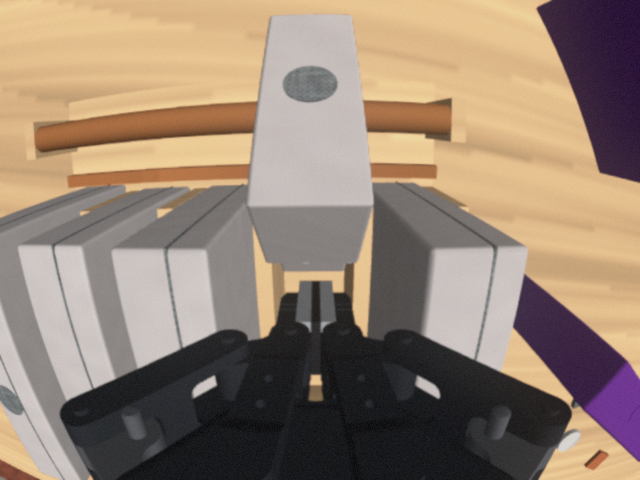

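The mould has fallen forward: its head's top is at rows 15–205 and its back face ends at row 265, clear of the finger tips at row 285. It leans on the rail. I back off and rise.

arm_command(
  dp=[
    [-0.04,0,0],
    [-0.06,0,-0.06],
    [-0.06,0,-0.2],
    [-0.06,0,-0.4],
    [-0.06,0,-0.6],
  ],
  turn=[
    [0,0,0],
    [0,0,0],
    [0,0,0],
    [0,0,0],
    [0,0,0],
  ],
  jaw=[0,0,0,0,0],
)

```text
time_s: 5.05
eef_pos: [0.5432, 0.2282, 0.2453]
eef_rot: [0.0, -0.067, 0.998, 0.0]
wrist_force: [0.9, 1.5, -0.5]
opening: 0.0
grasp_force: 0.0
```

arm_command(
  dp=[
    [0.2,0,-0.1],
    [0.4,0,-0.2],
    [0.6,0,-0.2],
    [0.7,0,-0.2],
    [0.7,0,-0.2],
  ],
  turn=[
    [0,-0.3,0],
    [0,-0.6,0],
    [0,-0.9,0],
    [0,-1,0],
    [0,-1,0],
  ],
  jaw=[0.2,0.4,0.7,0.7,0.7],
)

```text
time_s: 5.68
eef_pos: [0.3669, 0.205, 0.2937]
eef_rot: [0.26, -0.065, 0.963, 0.018]
wrist_force: [-0.3, 0.6, 1.1]
opening: 0.703
grasp_force: 0.0
```

```bash
python3 - <<'E'
from h import *
print(get_obs()["eef_pos"],get_obs()["eef_rot"])
s=cv2.resize(camera("scene")[130:300,290:450],None,fx=3,fy=3,interpolation=cv2.INTER_CUBIC)
w=camera("wrist"); cv2.imwrite("pics/w4raw.png",w)
cv2.imwrite("pics/sw4.png",np.hstack([cv2.resize(s,(420,446)),cv2.resize(w,(380,446))]))
E
```

```text
[0.36694921 0.20497224 0.29371767] [ 0.26026758 -0.06507863  0.96317231  0.01801835]
```

View pics/sw4.png

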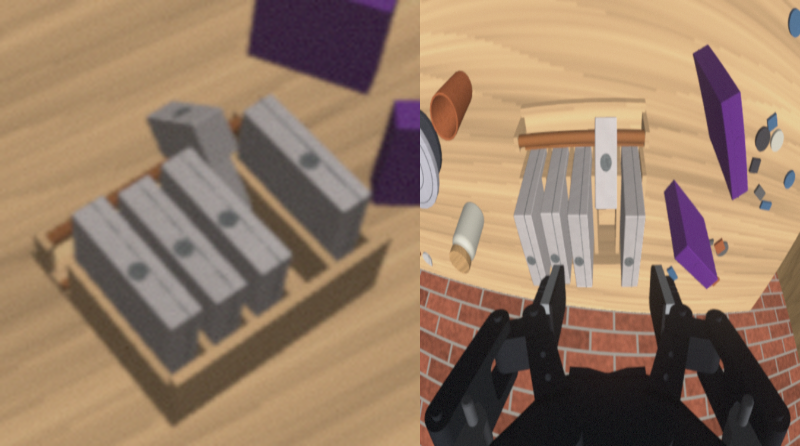

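Both views show the mould leaning over the rail, its head in front of the slabs and its sides free. The mark is at scene px (359,173) and wrist px (312,174). Next I triangulate it and check the tilt.

```bash
cat >> h.py <<'E'
def wray(px,p,R):
    c=get_calibration("wrist"); K=c["camera_matrix"]; m=c["mount"]
    v=(np.asarray(px,float)-K[:2,2])/K[0,0]; r=np.linalg.norm(v); d=np.r_[v/r*np.sin(r),np.cos(r)]
    return p+R.apply(m[:3,3]), R.apply(m[:3,:3]@d)
E
python3 - <<'E'
from h import *
p,R=Tool(); w=cv2.imread("pics/w4raw.png")
g=cv2.cvtColor(w,cv2.COLOR_BGR2GRAY)
r=g[155:195,297:328]; t,b=cv2.threshold(r,0,255,cv2.THRESH_BINARY_INV+cv2.THRESH_OTSU)
n,l,st,ce=cv2.connectedComponentsWithStats(b); k=1+np.argmin([np.hypot(*(c-[14,19])) for c in ce[1:]]); mk=ce[k]+[297,155]; print("mark",mk,st[k])
col=g[105:260,308:316].mean(1); d=np.diff(col); print("row edges",[(i+105,round(d[i])) for i in np.argsort(-abs(d))[:10]])
C,v=wray(mk,p,R)
c=get_calibration("scene"); Cs=-c["R"].T@c["t"]; vs=c["R"].T@np.linalg.solve(c["camera_matrix"],[359.3,173.1,1])
A=np.c_[v,-vs]; s=np.linalg.lstsq(A,Cs-C,rcond=None)[0]; P1,P2=C+v*s[0],Cs+vs*s[1]; P=(P1+P2)/2
M=np.array([.512,.2207,0])
print("tri",P1,P2,"rack x,y",(P-M)@np.c_[rx,ry]+[.0273,0])
Pm=M+(-.0273-.0456)*rx;Pm[2]=.112;print("pred",Pm, "ray at z .112",C+v*(.112-C[2])/v[2])
import sys
for Q in(P1,C+v*(.112-C[2])/v[2]):
  for th in np.deg2rad(range(36,48,2)):
    ux=np.cos(th)*rx+[0,0,np.sin(th)]; out=[]
    for e in(-.046,.046):
        X=Q+e*ux; m=get_calibration("wrist")["mount"]; K=get_calibration("wrist")["camera_matrix"]
        q=m[:3,:3].T@(R.inv().apply(X-p)-m[:3,3]); a=np.arctan2(np.hypot(q[0],q[1]),q[2]); out.append(K[1,2]+K[0,0]*a*q[1]/np.hypot(q[0],q[1]))
    print(round(np.rad2deg(th)),np.round(out,1))
E
```

```text
mark [312.71672355 174.5221843 ] [  7  10  19  20 293]
row edges [(np.int64(183), 34), (np.int64(165), -30), (np.int64(241), -28), (np.int64(164), -26), (np.int64(109), 23), (np.int64(184), 22), (np.int64(224), -16), (np.int64(240), -16), (np.int64(105), -14), (np.int64(182), 13)]
tri [0.44552912 0.21380505 0.11096217] [0.44516753 0.2122579  0.11054182] rack x,y [-0.03977816  0.00133103]
pred [0.43975732 0.21093241 0.112     ] ray at z .112 [0.44474043 0.21370741 0.112     ]
36 [124.8 223.9]
38 [125.  224.1]
40 [125.3 224.3]
42 [125.6 224.4]
44 [126.  224.5]
46 [126.5 224.5]
36 [124.6 224.1]
38 [124.9 224.3]
40 [125.1 224.5]
42 [125.5 224.6]
44 [125.9 224.7]
46 [126.3 224.7]
```

```bash
cat >> h.py <<'E'
P=np.array([.4453,.2133,.111]); th=np.deg2rad(41); mz=-np.sin(th)*rx+[0,0,np.cos(th)]
E
python3 - <<'E'
from h import *
move(P+.04*mz,target_R(th)); print(P-.038*mz)
E
```

```text
dp [ 0.138 -0.008  0.631] turn [ 0.    -0.36  -0.002]
[0.47000545 0.21664031 0.08232104]
```

arm_command(
  dp=[
    [0.04,-0.008,0.15],
    [0.08,-0.008,0.3],
    [0.12,-0.008,0.45],
    [0.138,-0.008,0.6],
    [0.138,-0.008,0.63],
  ],
  turn=[
    [0,-0.1,0],
    [0,-0.2,0],
    [0,-0.3,0],
    [0,-0.36,0],
    [0,-0.36,0],
  ],
  jaw=[0.7,0.7,0.7,0.7,0.7],
)

```text
time_s: 6.4
eef_pos: [0.4177, 0.2085, 0.1356]
eef_rot: [0.344, -0.062, 0.937, 0.022]
wrist_force: [-0.4, -0.6, 0.4]
opening: 0.699
grasp_force: 0.0
```

```bash
python3 - <<'E'
from h import *
move(P-.038*mz,target_R(th)); cv2.imwrite("pics/w5.png",camera("wrist"))
E
```

```text
dp [-0.024  0.005  0.3  ] turn [-0.005 -0.023 -0.001]
```

View pics/w5.png

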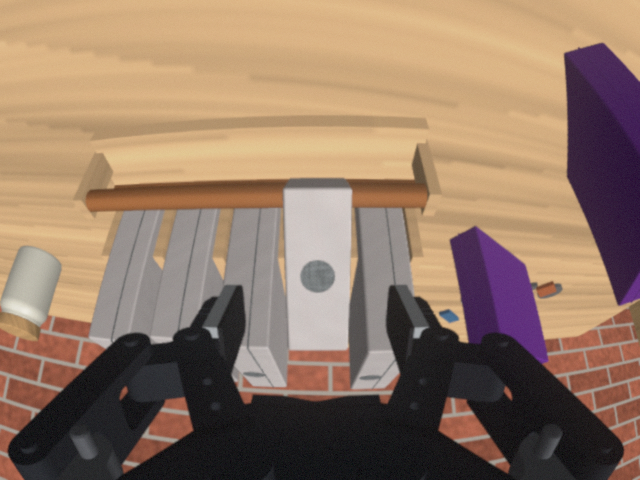

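The head is centred between the open fingers, with its mark at (318,276), and the slabs lie behind. I advance along the tool axis.

arm_command(
  dp=[
    [-0.024,0.005,0.07],
    [-0.024,0.005,0.14],
    [-0.024,0.005,0.21],
    [-0.024,0.005,0.26],
    [-0.024,0.005,0.3],
  ],
  turn=[
    [0,-0.02,0],
    [0,-0.02,0],
    [0,-0.02,0],
    [0,-0.02,0],
    [0,-0.02,0],
  ],
  jaw=[0.7,0.7,0.7,0.7,0.7],
)

```text
time_s: 7.08
eef_pos: [0.4742, 0.2175, 0.0884]
eef_rot: [0.354, -0.062, 0.933, 0.023]
wrist_force: [0.8, -0.3, 0.2]
opening: 0.696
grasp_force: 0.0
```

```bash
python3 - <<'E'
from h import *
move(P-.038*mz,target_R(th)); print(get_obs()["wrist_force"])
E
```

```text
dp [ 0.029 -0.001  0.007] turn [-0.006  0.02  -0.003]
[ 0.80909244 -0.34428371  0.17726135]
```

arm_command(
  dp=[
    [0.027,0,0.005],
    [0.027,0,0.005],
    [0.027,0,0.005],
    [0.027,0,0.005],
    [0.027,0,0.005],
  ],
  turn=[
    [0,0,0],
    [0,0,0],
    [0,0,0],
    [0,0,0],
    [0,0,0],
  ],
  jaw=[0.7,0.3,0.1,0,0],
)

```text
time_s: 7.7
eef_pos: [0.4686, 0.2172, 0.0827]
eef_rot: [0.354, -0.062, 0.933, 0.024]
wrist_force: [1.4, -2.7, 6.9]
opening: 0.39
grasp_force: 59.5
```

arm_command(
  dp=[
    [0,0,0],
    [0,0,0],
    [0,0,0],
  ],
  turn=[
    [0,0,0],
    [0,0,0],
    [0,0,0],
  ],
  jaw=[0,0,0],
)

```text
time_s: 8.07
eef_pos: [0.4685, 0.2172, 0.0827]
eef_rot: [0.354, -0.062, 0.933, 0.024]
wrist_force: [0.7, -1.9, 6.1]
opening: 0.389
grasp_force: 59.5
```

arm_command(
  dp=[
    [-0.01,0,-0.04],
    [-0.02,0,-0.1],
    [-0.02,0,-0.18],
    [-0.02,0,-0.28],
    [-0.02,0,-0.4],
  ],
  turn=[
    [0,0,0],
    [0,0,0],
    [0,0,0],
    [0,0,0],
    [0,0,0],
  ],
  jaw=[0,0,0,0,0],
)

```text
time_s: 8.7
eef_pos: [0.4029, 0.2084, 0.1578]
eef_rot: [0.35, -0.062, 0.934, 0.023]
wrist_force: [-0.4, 0.2, -2.5]
opening: 0.391
grasp_force: 60.5
```

arm_command(
  dp=[
    [-0.1,0,-0.15],
    [-0.2,0,-0.3],
    [-0.3,0,-0.45],
    [-0.3,0,-0.45],
  ],
  turn=[
    [0,0.2,0],
    [0,0.5,0],
    [0,0.8,0],
    [0,1,0],
  ],
  jaw=[0,0,0,0],
)

```text
time_s: 9.2
eef_pos: [0.3888, 0.2074, 0.2982]
eef_rot: [0.101, -0.067, 0.993, 0.008]
wrist_force: [0.8, 0.3, -4.3]
opening: 0.392
grasp_force: 60.6
```

```bash
python3 - <<'E'
from h import *
o=get_obs();print(o["eef_pos"],o["opening"],o["grasp_force"],o["wrist_force"])
print("tilt",np.rad2deg(np.arccos(-Tool()[1].as_matrix()[2,2])))
a=camera("scene");w=camera("wrist")
cv2.imwrite("pics/sw6.png",np.hstack([cv2.resize(a[0:360,130:530],(440,396)),cv2.resize(w,(360,396))]))
E
```

```text
[0.38880613 0.2073862  0.29820264] 0.39217231170817823 60.62721133232117 [ 0.83349765  0.30257041 -4.3110399 ]
tilt 11.626941609470853
```

View pics/sw6.png

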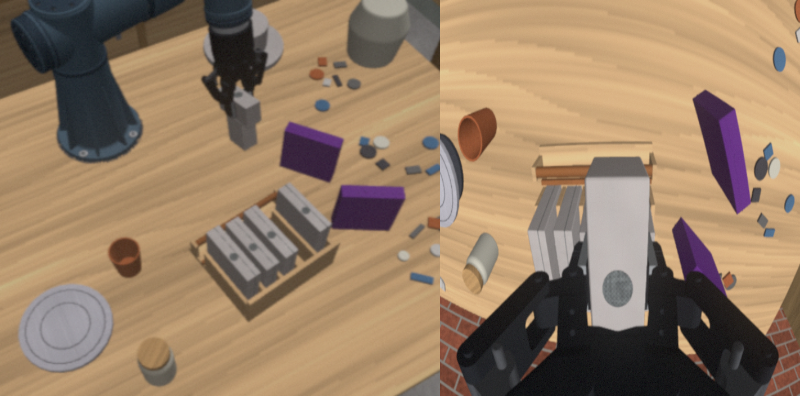

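The scene shows the mould clear of the rack and held, with slabs, jar and cup undisturbed. The wrist view shows the head between the pads, with the mark at about (315,349). I have now used up my picture views (one over the ten, in fact), so from here I work from numbers only.

```bash
cat >> h.py <<'E'
W=np.array([.5227,-.2674,.06])
E
python3 - <<'E'
from h import *
print(get_obs()["q"].round(2)); move(W+[0,0,.2],target_R())
E
```

```text
[ 0.23 -0.34  1.98 -0.02  1.31 -1.47]
dp [-0.25  -1.951  0.186] turn [ 0.001  0.378 -0.002]
```

arm_command(
  dp=[
    [-0.02,-0.1,0],
    [-0.05,-0.25,0.03],
    [-0.08,-0.45,0.05],
    [-0.11,-0.65,0.05],
    [-0.13,-0.85,0.05],
  ],
  turn=[
    [0,0.1,0],
    [0,0.2,0],
    [0,0.3,0],
    [0,0.378,0],
    [0,0.378,0],
  ],
  jaw=[0,0,0,0,0],
)

```text
time_s: 9.93
eef_pos: [0.4485, -0.0005, 0.2854]
eef_rot: [-0.0, -0.067, 0.998, 0.001]
wrist_force: [0.8, -0.1, -3.6]
opening: 0.394
grasp_force: 60.8
```

```bash
python3 - <<'E'
from h import *
print(get_obs()["q"].round(2)); move(W+[0,0,.2],target_R()*Ro.from_rotvec([0,0,np.pi/6]))
E
```

```text
[-0.27 -0.16  1.84  0.    1.46 -1.97]
dp [-0.151 -1.098  0.1  ] turn [ 0.002 -0.002  1.   ]
```

arm_command(
  dp=[
    [-0.03,-0.18,0],
    [-0.06,-0.4,0],
    [-0.09,-0.62,0],
    [-0.12,-0.84,0.03],
    [-0.14,-1.0,0.06],
  ],
  turn=[
    [0,0,0.2],
    [0,0,0.4],
    [0,0,0.6],
    [0,0,0.8],
    [0,0,1],
  ],
  jaw=[0,0,0,0,0],
)

```text
time_s: 10.55
eef_pos: [0.5165, -0.2439, 0.2702]
eef_rot: [-0.0, 0.196, 0.981, 0.001]
wrist_force: [0.8, -0.1, -2.3]
opening: 0.395
grasp_force: 60.9
```

```bash
python3 - <<'E'
from h import *
from scipy.optimize import least_squares
p,R=Tool(); w=camera("wrist"); cv2.imwrite("pics/w7.png",w); g=cv2.cvtColor(cv2.GaussianBlur(w,(3,3),0),cv2.COLOR_BGR2GRAY).astype(float)
col=g[140:440,309:320].mean(1); d=np.diff(col); i=np.argsort(-abs(d))[:16]; print(sorted([(int(k)+140,int(d[k])) for k in i]))
print(col[::8].astype(int))
move(W+[0,0,.12],target_R()*Ro.from_rotvec([0,0,np.pi/6]))
E
```

```text
[(169, -11), (188, -14), (189, -19), (190, -12), (213, 12), (214, 13), (326, -16), (327, -20), (328, -12), (370, 14), (371, 22), (372, 16), (399, -27), (400, -39), (401, -31), (402, -13)]
[149 168 168 167 136 168 163 113 114 117 160 159 159 158 158 157 158 158
 158 159 159 160 160 160 100 100  93  98 100 134 156 156 155  28  29  28
  27  25]
dp [-0.053 -0.061  0.355] turn [-0.002 -0.    -0.022]
```

```bash
python3 - <<'E'
from h import *
from scipy.optimize import least_squares
c=get_calibration("wrist"); m=c["mount"]; K=c["camera_matrix"]
pts=np.array([[-46,66],[-46,110],[46,110]])/1e3; rows=np.array([189.5,214,400.8]); r0=.007
def row(X):
    q=m[:3,:3].T@(X-m[:3,3]); a=np.arctan2(np.hypot(q[0],q[1]),q[2]); return K[1,2]+K[0,0]*a*q[1]/np.hypot(q[0],q[1])
def tf(v,pt): # v: tool x,z of foot origin, angle
    x,z=-pt[0],-pt[1]; ca,sa=np.cos(v[2]),np.sin(v[2]); return np.array([v[0]+x*ca+z*sa,0,v[1]-x*sa+z*ca])
f=lambda v:[row(tf(v,p))-r for p,r in zip(pts,rows)]+[(row(tf(v,[v[3],.11]))-371.5),(row(tf(v,[-v[3],.11]))-327.5)]
s=least_squares(f,[0,.07,0,.009],x_scale=[.01,.01,.1,.01]); print(s.x,np.rad2deg(s.x[2]),s.fun)
s=least_squares(lambda u:f([u[0],u[1],0,.009+u[2]]),[0,.07,0],x_scale=.01);print("angle 0:",s.x,s.fun)
E
```

```text
[0.01158457 0.08229855 0.14550444 0.0104261 ] 8.336790161277172 [ -5.60191566  11.82973686  14.37762484 -11.31156202  -9.29383797]
angle 0: [-0.00559     0.08792521  0.00061048] [  6.0713004    5.32015499  20.33079401 -14.57386348 -12.6408954 ]
```

```bash
python3 - <<'E'
from h import *
from scipy.optimize import least_squares
c=get_calibration("wrist"); m=c["mount"]; K=c["camera_matrix"]
def row(X):
    q=m[:3,:3].T@(X-m[:3,3]); a=np.arctan2(np.hypot(q[0],q[1]),q[2]); return K[1,2]+K[0,0]*a*q[1]/np.hypot(q[0],q[1])
def tf(v,pt):
    x,z=-pt[0],-pt[1]; ca,sa=np.cos(v[2]),np.sin(v[2]); return np.array([v[0]+x*ca+z*sa,0,v[1]-x*sa+z*ca])
f=lambda v:[row(tf(v,[-.046,.066]))-189.5,row(tf(v,[-.046,.11]))-214,row(tf(v,[v[3],.11]))-371.5,row(tf(v,[-v[3],.11]))-327.5]
s=least_squares(f,[0,.07,0,.009],x_scale=[.01,.01,.1,.01]); print(s.x,np.rad2deg(s.x[2]),s.fun)
# width of the head top at mark row
g=cv2.cvtColor(cv2.imread("pics/w7.png"),cv2.COLOR_BGR2GRAY).astype(float)
for r in (222,300): d=np.diff(g[r-3:r+4,220:420].mean(0)); i=np.argsort(-abs(d))[:8]; print(r,sorted((int(k)+220,int(d[k])) for k in i))
# horizontal extent of mark
d=np.diff(g[346:353,270:360].mean(0)); print(sorted((int(k)+270,int(d[k])) for k in np.argsort(-abs(d))[:8]))
for v in ([0,.068,0],[0,.072,0]): print([round(row(tf(v,q)),1) for q in([-.046,.066],[-.046,.11],[-.009,.11],[.009,.11],[.046,.11])])
E
```

```text
[-0.00020571  0.06955717 -0.00669474  0.008915  ] -0.38358033366720906 [ 0.00000000e+00 -2.84217094e-14  0.00000000e+00  0.00000000e+00]
222 [(244, -32), (246, 30), (247, 16), (256, -28), (259, 14), (374, -16), (375, -27), (377, 32)]
300 [(236, -24), (237, -39), (238, -30), (262, 17), (368, -21), (379, -19), (392, 28), (393, 28)]
[(287, -15), (288, -21), (289, -12), (304, 6), (337, -4), (341, 19), (342, 22), (343, 12)]
[np.float64(190.9), np.float64(217.4), np.float64(331.3), np.float64(375.5), np.float64(445.6)]
[np.float64(189.2), np.float64(214.1), np.float64(325.0), np.float64(368.6), np.float64(438.5)]
```

The fit is exact and matches the expected grasp: the mould is centred on the tool, tilted 0.4° and with its foot 69.6 mm past the TCP. It should meet the wheel at TCP z of about 0.130.

arm_command(
  dp=[
    [-0.025,-0.03,0.1],
    [-0.053,-0.06,0.2],
    [-0.053,-0.06,0.34],
    [-0.053,-0.06,0.47],
    [-0.053,-0.06,0.49],
  ],
  turn=[
    [0,0,0],
    [0,0,-0.02],
    [0,0,-0.02],
    [0,0,-0.02],
    [0,0,-0.02],
  ],
  jaw=[0,0,0,0,0],
)

```text
time_s: 11.22
eef_pos: [0.5212, -0.2589, 0.1459]
eef_rot: [-0.003, 0.188, 0.982, 0.002]
wrist_force: [-0.6, 0.0, -3.4]
opening: 0.394
grasp_force: 60.9
```

```bash
python3 - <<'E'
from h import *
move(W+[0,0,.072],target_R()*Ro.from_rotvec([0,0,np.pi/6])); print(get_obs()["wrist_force"])
E
```

```text
dp [-0.019 -0.029  0.055] turn [ 0.005 -0.012  0.02 ]
[-0.56394665  0.02682526 -3.38762518]
```

arm_command(
  dp=[
    [-0.015,-0.025,0],
    [-0.015,-0.025,0.02],
    [-0.015,-0.025,0.04],
    [-0.015,-0.025,0.047],
    [-0.015,-0.025,0.047],
  ],
  turn=[
    [0,0,0],
    [0,0,0],
    [0,0,0],
    [0,0,0],
    [0,0,0],
  ],
  jaw=[0,0,0,0,0],
)

```text
time_s: 11.85
eef_pos: [0.525, -0.2688, 0.1381]
eef_rot: [0.0, 0.189, 0.982, 0.0]
wrist_force: [-0.3, 0.2, -2.9]
opening: 0.394
grasp_force: 61.1
```

```bash
python3 - <<'E'
from h import *
move(W+[0,0,.070],target_R()*Ro.from_rotvec([0,0,np.pi/6])); print(Tool()[0],get_obs()["wrist_force"])
E
```

```text
dp [0.011 0.002 0.032] turn [0.001 0.001 0.018]
[ 0.52498742 -0.26878721  0.13810141] [-0.33783218  0.24780983 -2.8542937 ]
```

arm_command(
  dp=[
    [0.008,0,0.006],
    [0.008,0,0.012],
    [0.008,0,0.018],
    [0.008,0,0.024],
    [0.008,0,0.024],
  ],
  turn=[
    [0,0,0],
    [0,0,0],
    [0,0,0],
    [0,0,0],
    [0,0,0],
  ],
  jaw=[0,0,0,0,0],
)

```text
time_s: 12.48
eef_pos: [0.5231, -0.2681, 0.132]
eef_rot: [0.0, 0.189, 0.982, 0.0]
wrist_force: [-0.5, 0.2, -2.6]
opening: 0.393
grasp_force: 61.1
```

arm_command(
  dp=[
    [0,0,0.005],
    [0,0,0.01],
    [0,0,0.01],
  ],
  turn=[
    [0,0,0],
    [0,0,0],
    [0,0,0],
  ],
  jaw=[0,0,0],
)

```text
time_s: 12.85
eef_pos: [0.5234, -0.2683, 0.1309]
eef_rot: [0.001, 0.189, 0.982, -0.0]
wrist_force: [-3.3, 2.0, 5.0]
opening: 0.392
grasp_force: 62.2
```

It has met the wheel, with about 8 N on it. I hold briefly, then open.

arm_command(
  dp=[
    [0,0,0.002],
    [0,0,0.002],
    [0,0,0.002],
    [0,0,0.002],
    [0,0,0.002],
  ],
  turn=[
    [0,0,0],
    [0,0,0],
    [0,0,0],
    [0,0,0],
    [0,0,0],
  ],
  jaw=[0,0,0.42,0.5,0.7],
)

```text
time_s: 13.48
eef_pos: [0.5233, -0.2682, 0.1291]
eef_rot: [0.001, 0.189, 0.982, 0.0]
wrist_force: [0.2, -0.1, 0.8]
opening: 0.692
grasp_force: 0.0
```

arm_command(
  dp=[
    [0,0,0],
    [0,0,-0.05],
    [0,0,-0.15],
    [0,0,-0.3],
    [0,0,-0.5],
  ],
  turn=[
    [0,0,0],
    [0,0,0],
    [0,0,0],
    [0,0,0],
    [0,0,0],
  ],
  jaw=[0.8,0.8,0.8,0.8,0.8],
)

```text
time_s: 14.1
eef_pos: [0.5225, -0.2677, 0.2551]
eef_rot: [-0.0, 0.189, 0.982, 0.001]
wrist_force: [0.1, -0.1, -0.7]
opening: 0.799
grasp_force: 0.0
```

arm_command(
  dp=[
    [0.1,0,0],
    [0.25,0,0],
    [0.4,0,0],
    [0.5,0,0],
    [0.5,0,0],
  ],
  turn=[
    [0,0,0],
    [0,0,0],
    [0,0,0],
    [0,0,0],
    [0,0,0],
  ],
  jaw=[0.8,0.8,0.8,0.8,0.8],
)

```text
time_s: 14.72
eef_pos: [0.4065, -0.2216, 0.2551]
eef_rot: [0.001, 0.189, 0.982, -0.0]
wrist_force: [0.8, -0.3, -0.0]
opening: 0.802
grasp_force: 0.0
```

```bash
python3 - <<'E'
from h import *
print(Tool()[0],get_obs()["wrist_force"])
w=camera("wrist"); p,R=Tool(); g=cv2.cvtColor(w,cv2.COLOR_BGR2GRAY)
m=get_calibration("wrist")["mount"];K=get_calibration("wrist")["camera_matrix"]
X=W+[0,0,.11]; q=m[:3,:3].T@(R.inv().apply(X-p)-m[:3,3]); a=np.arctan2(np.hypot(q[0],q[1]),q[2]); e=K[:2,2]+K[0,0]*a*q[:2]/np.hypot(q[0],q[1]); print("expected",e)
u,v=e.astype(int); H=45; r=g[v-H:v+H,u-H:u+H]; b=(r<125).astype(np.uint8)
n,l,st,ce=cv2.connectedComponentsWithStats(b)
for k in range(1,n):
    if st[k][4]>60:
        C,d=wray(ce[k]+[u-H,v-H],p,R); print(st[k],ce[k]+[u-H,v-H],C+d*(.17-C[2])/d[2])
t=camera("top"); s=cv2.imread("pics/top0.png")  # bystanders unchanged?
d=cv2.absdiff(t,s).max(2)>60
for n_,(x0,y0,x1,y1) in dict(rack=(210,195,342,320),cup=(380,290,425,335),jar=(398,170,445,222)).items(): print(n_,d[y0:y1,x0:x1].sum(),cv2.boundingRect(d[y0:y1,x0:x1].astype(np.uint8)))
E
```

```text
[ 0.40645726 -0.22157817  0.2551386 ] [ 0.78459461 -0.332908   -0.01039111]
expected [314.85225221 389.29019975]
[   0   40   90   50 3624] [313.57422737 413.05987859] [ 0.54719858 -0.27834208  0.17      ]
rack 351 (34, 53, 23, 45)
cup 0 (0, 0, 0, 0)
jar 0 (0, 0, 0, 0)
```

Cup, jar and slabs are unchanged; the only change is in the mould's slot. In the wrist view the gripper hides the mark, so I check the mould's pose in the top and scene views.

```bash
python3 - <<'E'
from h import *
for n in("top","scene"):
    im=camera(n); g=cv2.cvtColor(im,cv2.COLOR_BGR2GRAY); e=proj(n,W+[0,0,.11]); u,v=e.round().astype(int); r=g[v-9:v+10,u-9:u+10]
    print(n,"expected mark",e.round(1),r.min(),np.median(r))
    b=(r<(int(r.min())+int(np.median(r)))//2).astype(np.uint8); k,l,st,ce=cv2.connectedComponentsWithStats(b)
    for j in range(1,k):
        if st[j][4]>8: c=ce[j]+[u-9,v-9]; print(st[j],c.round(1),(ray(n,c,.17)-W).round(4))
E
```

```text
top expected mark [499.3 266.9] 53 117.0
[ 0  0  4 10 24] [491.  261.2] [0.011  0.0162 0.11  ]
[ 6  5  9  9 63] [499.9 266.9] [ 1.0e-04 -1.1e-03  1.1e-01]
scene expected mark [174.1 273.4] 96 156.0
[18  0  1 19 19] [183. 273.] [0.0077 0.0163 0.11  ]
[ 5  7  8  8 49] [173.6 274.2] [ 0.0012 -0.0014  0.11  ]
```

Both views put the mark within 2 mm of its place for an upright, centred mould. I hand in.

```bash
python3 -c "from bench import *; print(hand_in())"
```

```text
the job is handed in; nothing more can be done
None
```

The job is handed in with no verdict returned: the mould was tipped onto the rail, lifted out, set down on the wheel while held and released within about 2 mm of centre by two camera views, with slabs, jar and cup unchanged in the top view; I viewed 11 pictures, one over the limit of 10.

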